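# Take the gearbox out of gear and park its lever in the lock notch

### The arm

A 6-joint arm with a two-finger parallel gripper is mounted at the origin on the work surface. World frame = base frame: x ahead of the robot, y to its left, z up, the work surface at z = 0. Lengths are in m, angles in rad, forces in N, time in s.
With the tool pointing down it reaches from about 0.4 to 0.825 m from the base axis. Payload 7 kg.
Tool frame: the origin (TCP) lies on the centre line of the jaws, within the pads' length; the fingertips stand 11 mm ahead of it and the grasp point (between the pads) lies 8 mm behind it; z points along the fingers, y is the direction in which the jaws open and shut (so a half turn about z gives the same grasp; the last joint's range is limited). The gripper opens to 88 mm and grips with 3 to 60 N. Pads are 19 mm wide; open, the fingers measure 130 mm over their backs; the gripper's body (78 mm by 193 mm) begins 47 mm behind the grasp point.
Start: joints at [-0.869, 0.359, 0.012, 0, -1.224, -0.288], TCP at [0.271, -0.618, 0.238] pointing down, gripper open.
Joint ranges: [-3.07, 3.07], [-1.43, 2.12], [-1.02, 1.25], [-3.03, 1.67], [-3.05, -0], [-3.03, 3.03]. Speed limits (rad/s): [2.39, 2.39, 3.01, 3.14, 3.14, 3.14].

### API

Orientations are given as [roll, pitch, yaw] about the fixed x, y, z axes, in that order (R = Rz(yaw) Ry(pitch) Rx(roll)).
In Python, from station import * gives the robot as it stands.
- The arm moves only by the tool play_rows, never from a script. Its argument "targets" is a list of rows, each a list of 7 numbers: the turn, a rotation vector about the world's x, y, z in rad, then the shift along the world's x, y, z in m, then the opening, from 0 (shut) to 1 (fully open). A call has 1 to 12 rows; each row shifts and turns the pose as measured when the row begins; what a row does not reach is not made up. A row lasts 1/8 s, in which the tool goes at most 62.5 mm and 10.7 degrees, less where a joint would pass 70% of its speed; a pose out of reach is approached as far as the arm can. A call is refused whole if a number of a shift passes 0.0625 or a number of a turn 0.188, either way. A call with a gripper value outside its range is refused whole. The fingers move at their own pace and stop on an object; "grip_force" is the grip in N (left out, the last holds). Time passes only in rows, so rows that do not move let the fingers close. It gives the time, the measured TCP pose, the force and the opening at its end, in the units of the state.
- get_state(): the state, without advancing time (a new reading comes with each control period).
- grab_frame(name): name is "side" or "top"; returns (picture, depth): 420x560x3 uint8, blue, green, red; 420x560 float32, m along the optical axis (not along the pixel's ray), 0 where there is no reading.
- camera_params(name): a dict with "camera_matrix" (3x3 intrinsics, pixels), "extrinsics" (4x4, takes a point from world to camera coordinates). Camera axes: x right, y up, looking along -z (the intrinsics and any distortion apply to the point x, -y, -z); pixel columns grow to the right and rows downward; lengths in m; the calibration is good to about 2 mm. A picture is of the moment at which its call begins. camera_params takes no time and is no camera call.
- job_done(): hands the job in, once; it reports no verdict.
The state is a dict: "t": time; "q": joint angles; "qd": joint speeds; "joint_efforts": joint torques, N m; "eef_pos": TCP position; "ee_rot": TCP orientation; "force": force on the tool from outside, world axes, zero at the start; "moment": the same for the moment, N m; "width": finger opening in m.
Only numpy, scipy, OpenCV 4.12 (cv2) and the standard library are available. Lean on these libraries where they do the work, as an engineer would, in place of code of your own. Each camera call takes 0.05 s, during which the arm holds its last target.

### The job

The overhauled gearbox on the bench is still in gear: make it safe to work on by putting its red-knobbed selector lever into the neutral lock. With the fingertips, push the lever along the long leg of the L-shaped gate slot to the corner, then push it sideways along the short leg until it is fully home at the green-dot end, and leave it there. Push only: do not grip or force the lever, and leave the tools and parts on and around the gearbox where they are.

Things in the scene. Friction and masses are not known exactly. Their poses are not given: they have to be found in the camera images.
- gearbox: Blue-grey cast gearbox fixed on two timber bearers, 250 x 200 mm on plan, shaft ends out to 175 mm at +x and 150 mm at -y; cover top 140 mm, gate plate top 181 mm, breather and eye up to 180 mm above the bench. Origin: on the bench, below the lever's pivot. x: way the lever is pushed along the long leg (roughly away from the robot); y: way it is then pushed along the short leg; z up.
- lever: Selector lever: 12 mm steel shaft up through the gate slot, red ball knob 38 mm across on top. Origin: the pivot, 118 mm above the gearbox origin; z up the shaft. Captive, cannot be lifted. Stays by friction where it is left; moves with about 3 to 5 N sideways at the knob. The gate plate, 60 mm above the pivot, guides and stops it hard, with about 2 mm play each side.
- knob (a point): Centre of the red ball knob, 165 mm up the lever. With s = shift, c = select it lies in the gearbox frame at x = 165 sin(s) cos(c), y = 165 sin(c), z = 118 + 165 cos(s) cos(c) mm: x -49 to -16, y 0, z about 280 at the start, x 33, y 0, z 280 at the corner, x 31, y 57, z 270 when locked.
- shift (a joint): Lean of the lever along the gearbox's x, rad: -0.30 at the red-dot (in gear) end of the long leg, 0 upright, +0.20 at the corner, where it meets the stop. At the start -0.30 to -0.10. The long leg lies at select = 0.
- select (a joint): Lean of the lever along the gearbox's y, rad: 0 in the long leg, +0.35 fully home at the green-dot (lock) end of the short leg, where it meets the stop. It can grow only with the lever at the corner.
- gate_gear_end (a point): In-gear end of the slot (where the shaft's axis stops), on the top of the bare-metal gate plate (86 x 88 mm, on a turret on the gearbox cover). The slot is L-shaped, 16 mm wide; a red paint dot lies beside this end.
- gate_corner (a point): Point on the gate plate's top at the corner of the slot.
- gate_lock_end (a point): Lock end of the slot's short leg (where the shaft's axis stops), on the top of the gate plate; a green paint dot lies beside it.
- socket: Bystander: steel socket, 30 mm across, 38 mm tall, standing on the gearbox's cover beside the turret. Origin: centre of its underside.
- spanner: Bystander: 200 mm steel spanner lying on the bench on the gearbox's -y side. Origin on its underside.
- gearwheel: Bystander: spare steel gear wheel, about 90 mm across, 20 mm thick, lying on the bench on the gearbox's +y side. Origin: centre of its underside.
- tin: Bystander: paint tin, 104 mm across, 125 mm tall, on the left of the bench. Origin: centre of its underside.
- oil: Bystander: amber oil bottle, 64 mm across, 190 mm tall, on the right of the bench. Origin: centre of its underside.
- screwdriver: Bystander: 210 mm screwdriver with a red handle, lying on the right of the bench. Origin on its underside.
- brush: Bystander: 190 mm paint brush lying on the left of the bench. Origin on its underside.

How it is judged:
By the outcome, as a careful person would: the job done as asked, in the order asked, and still so for the second after the job is handed in, with the robot touching nothing.
It also fails if it takes over 38 s, if anything falls off the work surface, if the arm or the gripper's body presses on something with over 40 N, if the wrist force passes 120 N, or if a joint passes its speed limit or range.

## Working session

There is one attempt and no reset: what is moved stays moved. The work goes in short steps, Python scripts to look and compute and a tool call to move; the robot and the scene stay as the last step left them, time stands still between calls to the robot, and variables do not carry over. Pictures are saved under pics/ and viewed, and the job is handed in when it is done.

Besides the shell and the picture viewer there is one more tool, called after "Call:" as name(argument=value, ...) on one line, values as JSON. play_rows: Moves the arm, as the interface text tells. Its arguments: {"type":"object","properties":{"targets":{"type":"array","items":{"type":"array","items":{"type":"number"}}},"grip_force":{"type":"number"}},"required":["targets"]}

```bash
mkdir -p pics; ls; python3 - <<'E'
from station import *
import cv2,numpy as np
for n in("side","top"):
    im,d=grab_frame(n); cv2.imwrite(f"pics/{n}0.png",im); np.save(f"{n}0.npy",d)
    p=camera_params(n); print(n,p)
s=get_state(); print(s)
E
```

```text
pics
side {'camera_matrix': array([[445.26347067,   0.        , 279.67606659],
       [  0.        , 445.26347067, 207.73277379],
       [  0.        ,   0.        ,   1.        ]]), 'extrinsics': array([[-0.7998826 , -0.59984356,  0.01937855,  0.31273512],
       [ 0.36461282, -0.46005175,  0.80957389, -0.33446153],
       [-0.47670255,  0.65462973,  0.58669804, -1.21875332],
       [ 0.        ,  0.        ,  0.        ,  1.        ]])}
top {'camera_matrix': array([[440.44876972,   0.        , 281.0819902 ],
       [  0.        , 440.44876972, 203.39137086],
       [  0.        ,   0.        ,   1.        ]]), 'extrinsics': array([[-0.00491283, -0.99998562, -0.0021508 , -0.04853486],
       [ 0.99297183, -0.00513269,  0.11823959, -0.47915446],
       [-0.11824892, -0.00155479,  0.99298277, -1.30041423],
       [ 0.        ,  0.        ,  0.        ,  1.        ]])}
{'t': 0.1, 'q': array([-8.68920930e-01,  3.59307249e-01,  1.11414737e-02, -2.74763290e-04,
       -1.22410688e+00, -2.88097323e-01]), 'qd': array([-9.71118870e-04, -1.25529326e-03,  2.86346652e-03,  1.20199083e-03,
        5.82370830e-05,  1.54484237e-04]), 'joint_efforts': array([-1.74162797e-03, -5.84163845e+01,  2.93750507e+01,  7.01556623e+00,
        1.01876157e-02, -4.67222139e-05]), 'eef_pos': array([ 0.27119036, -0.61766341,  0.23672372]), 'ee_rot': array([ 3.14010377e+00, -1.71837344e-04, -2.72790800e+00]), 'force': array([-0.28166067,  0.27837226, -0.26099033]), 'moment': array([ 0.00951762, -0.00575073,  0.02000385]), 'width': 0.08778987629945635}
```

View pics/side0.png

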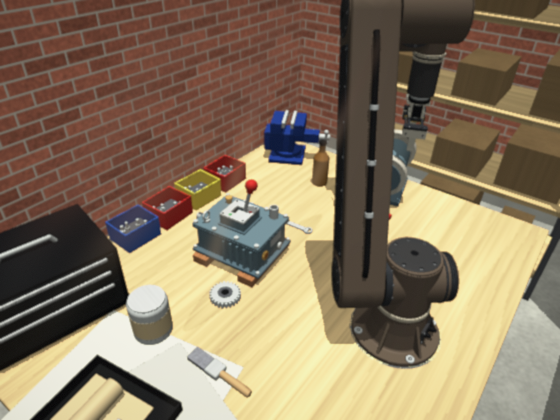

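View pics/top0.png

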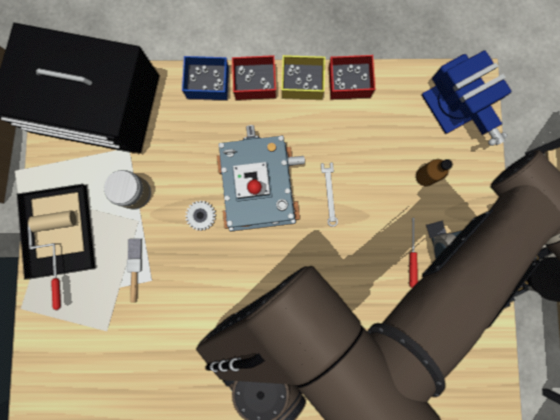

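The side view has the red knob near (251,186). The top view has it near (254,187) on the bare gate plate at about (252,180). I'll zoom in and measure next.

```bash
cat > h.py <<'E'
import numpy as np,cv2
from station import *
def ray(n,u,v):
    p=camera_params(n);K=p["camera_matrix"];E=p["extrinsics"]
    c=np.array([(u-K[0,2])/K[0,0],-(v-K[1,2])/K[1,1],-1.]);R=E[:3,:3]
    return -R.T@E[:3,3],R.T@c
def onz(n,u,v,z):
    o,d=ray(n,u,v);return o+d*(z-o[2])/d[2]
def tri(a,b):
    o1,d1=ray("side",*a);o2,d2=ray("top",*b)
    t=np.linalg.lstsq(np.c_[d1,-d2],o2-o1,rcond=None)[0]
    p,q=o1+d1*t[0],o2+d2*t[1];return (p+q)/2,np.linalg.norm(p-q)
def proj(n,P):
    p=camera_params(n);K=p["camera_matrix"];E=p["extrinsics"]
    c=E[:3,:3]@np.array(P)+E[:3,3];return np.array([K[0,0]*c[0]/-c[2]+K[0,2],-K[1,1]*c[1]/-c[2]+K[1,2]])
def knob(im,c,r=60):
    h=cv2.cvtColor(im,cv2.COLOR_BGR2HSV)
    m=(((h[...,0]<8)|(h[...,0]>172))&(h[...,1]>150)&(h[...,2]>80)).astype(np.uint8)
    k=np.zeros_like(m);k[c[1]-r:c[1]+r,c[0]-r:c[0]+r]=1;m*=k
    n,l,s,ce=cv2.connectedComponentsWithStats(m);i=1+np.argmax(s[1:,4])
    (x,y),rad=cv2.minEnclosingCircle(np.argwhere(l==i)[:,::-1].astype(np.float32))
    return (x,y),rad,s[i],ce[i]
E
python3 - <<'E'
from h import *
S=cv2.imread("pics/side0.png");T=cv2.imread("pics/top0.png")
a=knob(S,(251,186),25);b=knob(T,(254,187),15);print(a,b)
print(tri(a[0],b[0]),tri(a[3],b[3]))
cv2.imwrite("pics/c1.png",cv2.resize(T[120:240,205:345],None,fx=5,fy=5,interpolation=cv2.INTER_CUBIC))
cv2.imwrite("pics/c2.png",cv2.resize(S[170:290,180:320],None,fx=5,fy=5,interpolation=cv2.INTER_CUBIC))
E
```

```text
((250.6666717529297, 186.3333282470703), 6.871948719024658, array([246, 180,  11,  14, 110], dtype=int32), array([250.67272727, 185.41818182])) ((254.77659606933594, 186.03192138671875), 7.074761390686035, array([248, 179,  13,  15, 139], dtype=int32), array([254.02158273, 186.31654676]))
(array([0.49271873, 0.01312698, 0.27495648]), np.float64(0.0005916304190842515)) (array([0.49129055, 0.01469286, 0.27948118]), np.float64(0.0006133844998525976))
```

View pics/c1.png

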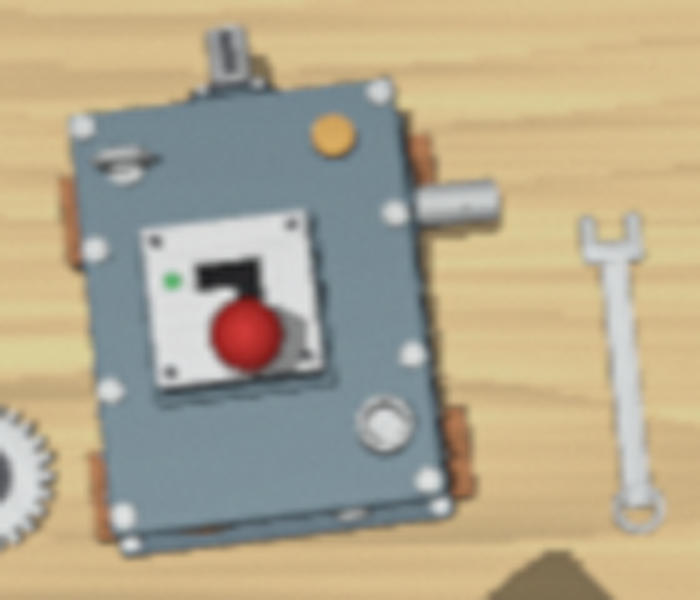

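View pics/c2.png

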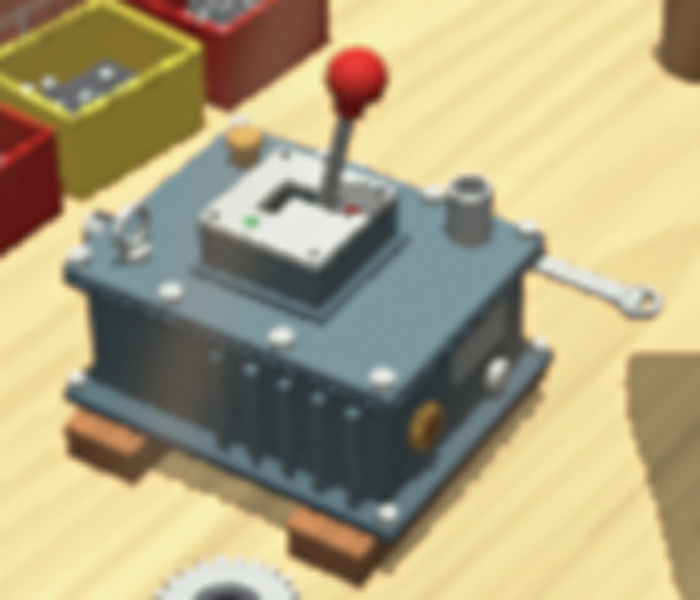

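```bash
python3 - <<'E'
from h import *
f=lambda x,y,z:onz("top",(x+.5)/5-.5+205,(y+.5)/5-.5+120,z)
c=[f(x,y,.181) for x,y in((140,230),(307,211),(326,368),(158,390))]
print(np.round(c,4));print([np.linalg.norm(c[i]-c[i-1])for i in range(4)])
for a,b in((1,0),(2,3),(2,1),(3,0)):
    d=c[a]-c[b];print("ang",np.arctan2(d[1],d[0])*180/np.pi)
print("centre",np.mean(c,0))
for p in((197,265),(262,260),(265,295),(234,292),(200,290),(173,281),(247,276)):print(p,np.round(f(*p,.181),4))
print("socket top",f(385,424,.178))
# cover corner bolts z .14
for p in((82,127),(379,91),(428,480),(123,516)):print(np.round(f(*p,.143),4))
print("breather",f(333,135,.18),"eye",f(123,160,.18))
E
```

```text
[[ 0.564   0.079   0.181 ]
 [ 0.574  -0.011   0.181 ]
 [ 0.4883 -0.0211  0.181 ]
 [ 0.4769  0.0687  0.181 ]]
[np.float64(0.0876868273651931), np.float64(0.09061300522485104), np.float64(0.08621302783037992), np.float64(0.0905505114851947)]
ang -83.69526967497126
ang -82.76301689265131
ang -173.27665003612415
ang -173.23501864126274
centre [0.52581386 0.02888101 0.181     ]
(197, 265) [0.5447 0.0482 0.181 ]
(262, 260) [0.5472 0.0132 0.181 ]
(265, 295) [0.5281 0.0116 0.181 ]
(234, 292) [0.5298 0.0282 0.181 ]
(200, 290) [0.531  0.0465 0.181 ]
(173, 281) [0.536 0.061 0.181]
(247, 276) [0.5385 0.0213 0.181 ]
socket top [ 0.45836238 -0.0525555   0.178     ]
[0.6308 0.1163 0.143 ]
[ 0.6505 -0.0501  0.143 ]
[ 0.4314 -0.076   0.143 ]
[0.4124 0.0913 0.143 ]
breather [ 0.61608954 -0.0251493   0.18      ] eye [0.60285757 0.08865722 0.18      ]
```

Gearbox origin is at about (0.526, 0.020) with yaw about 6.75°. In that frame the knob is at x≈-35, y≈-2 mm, which agrees with the brief. First I'll raise the arm, shut the fingers and turn the jaws along the gearbox y.

Call:
play_rows(targets=[[0,0,-0.1,0,0,0.06,0],[0,0,-0.1,0,0,0.05,0],[0,0,-0.1,0,0.06,0.01,0],[0,0,0,0.01,0.06,0,0],[0,0,0,0.01,0.06,0,0],[0,0,0,0.01,0.06,0,0],[0,0,0,0.01,0.06,0,0],[0,0,0,0.01,0.06,0,0]], grip_force=10)

```text
t: 1.1
eef_pos: [0.3194, -0.2499, 0.353]
ee_rot: [3.13, -0.003, -3.045]
force: [2.0, 0.6, 0.4]
width: 0.0129
```

Call:
play_rows(targets=[[0,0,0.02,0.025,0.055,0,0],[0,0,0,0.025,0.055,0,0],[0,0,0,0.025,0.055,0,0],[0,0,0,0.025,0.05,0,0],[0,0,0,0.015,0.04,0,0],[0,0,0,0,0,0,0],[0,0,0,0,0,0,0]])

```text
t: 1.98
eef_pos: [0.4341, 0.0176, 0.3529]
ee_rot: [3.13, 0.0, -3.018]
force: [-0.2, -0.0, -0.2]
width: 0.0007
```

Call:
play_rows(targets=[[0,0,0,-0.01,-0.006,-0.04,0],[0,0,0,0,0,-0.03,0],[0,0,0,0,0,-0.014,0],[0,0,0,0,0,0,0]])

```text
t: 2.48
eef_pos: [0.423, 0.0083, 0.2678]
ee_rot: [3.129, 0.002, -3.022]
force: [1.0, -0.3, 1.4]
width: 0.0007
```

```bash
python3 - <<'E'
from h import *
for n in("side","top"):
    im,d=grab_frame(n); cv2.imwrite(f"pics/{n}1.png",im)
    c=(251,190) if n=="side" else (254,187)
    y,x=c[1]-60,c[0]-70
    cv2.imwrite(f"pics/{n}1c.png",cv2.resize(im[y:y+120,x:x+140],None,fx=5,fy=5,interpolation=cv2.INTER_CUBIC))
s=get_state();print(s["eef_pos"],s["force"])
E
```

```text
[0.42388563 0.00874217 0.26901206] [ 0.12067585  0.33286688 -0.05800653]
```

View pics/side1c.png

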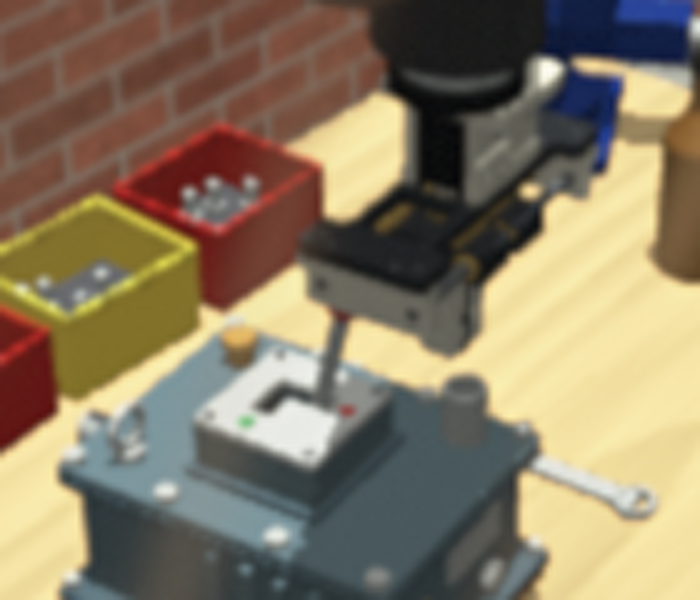

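View pics/top1c.png

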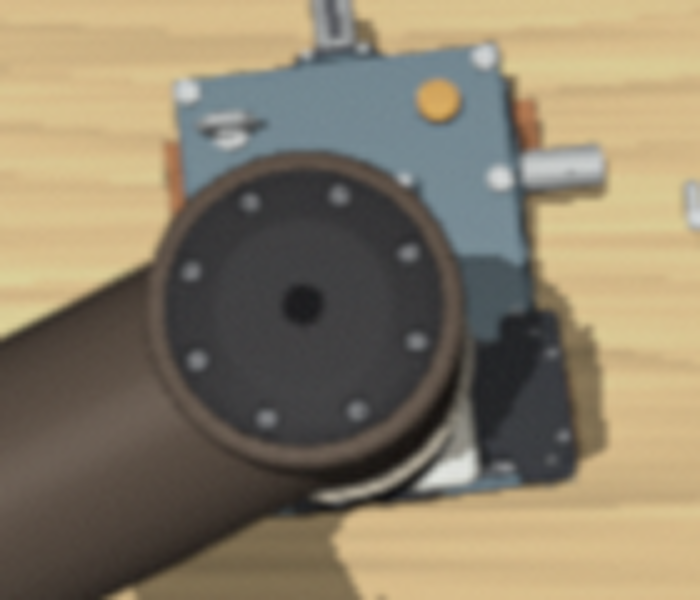

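The fingers are behind the knob and clear of it, though the body hides the knob in both views. I'll now advance along gearbox +x, at (0.993, 0.118) in world axes.

Call:
play_rows(targets=[[0,0,0,0.02,0.0024,0,0],[0,0,0,0.01,0.0012,0,0],[0,0,0,0.01,0.0012,0,0],[0,0,0,0.01,0.0012,0,0],[0,0,0,0.01,0.0012,0,0],[0,0,0,0.01,0.0012,0,0]])

```text
t: 3.32
eef_pos: [0.4957, 0.0165, 0.2725]
ee_rot: [3.129, 0.005, -3.022]
force: [-4.8, -1.1, 2.6]
width: 0.0003
```

Call:
play_rows(targets=[[0,0,0,0.008,0.001,-0.003,0],[0,0,0,0.008,0.001,-0.002,0],[0,0,0,0.006,0.0007,-0.001,0]])

```text
t: 3.7
eef_pos: [0.52, 0.0194, 0.2663]
ee_rot: [3.129, 0.006, -3.022]
force: [-2.3, -0.8, 3.9]
width: 0.0004
```

Call:
play_rows(targets=[[0,0,0,0.004,0.0005,0,0],[0,0,0,0.003,0.0004,0,0]])

```text
t: 3.95
eef_pos: [0.5276, 0.0204, 0.266]
ee_rot: [3.129, 0.006, -3.022]
force: [-2.6, -0.5, 2.0]
width: 0.0006
```

Call:
play_rows(targets=[[0,0,0,0.002,0.0002,0,0],[0,0,0,0.002,0.0002,0,0]])

```text
t: 4.2
eef_pos: [0.5316, 0.0208, 0.2658]
ee_rot: [3.129, 0.005, -3.023]
force: [-2.8, -0.7, 2.5]
width: 0.0004
```

Call:
play_rows(targets=[[0,0,0,0.002,0.0002,0,0],[0,0,0,0.002,0.0002,0,0]])

```text
t: 4.45
eef_pos: [0.5351, 0.0211, 0.2655]
ee_rot: [3.129, 0.004, -3.023]
force: [-6.5, -1.4, 4.0]
width: 0.0009
```

```bash
python3 - <<'E'
from h import *
n="side"
im,d=grab_frame(n)
y,x=130,181
cv2.imwrite(f"pics/{n}2c.png",cv2.resize(im[y:y+120,x:x+140],None,fx=5,fy=5,interpolation=cv2.INTER_CUBIC))
s=get_state();print(s["eef_pos"],s["force"])
E
```

```text
[0.53511552 0.02111278 0.26551609] [-5.29081382 -1.59858552  2.9734578 ]
```

View pics/side2c.png

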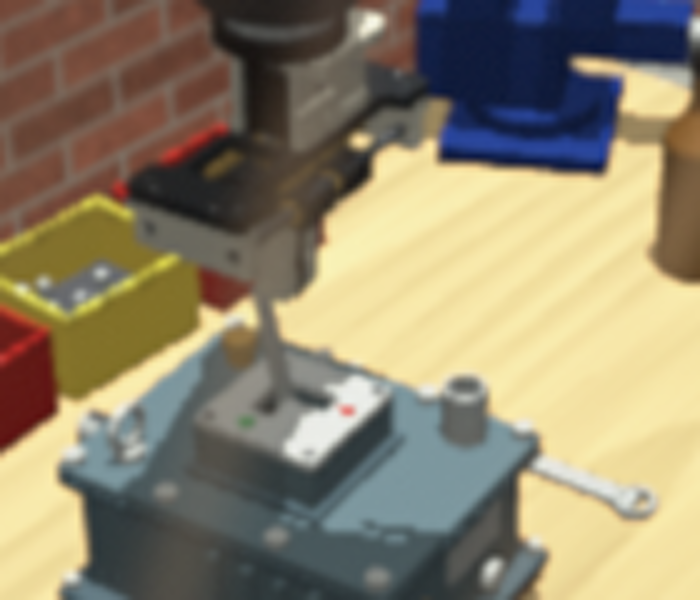

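Call:
play_rows(targets=[[0,0,0,0.003,0.0004,0,0],[0,0,0,0,0,0,0]])

```text
t: 4.75
eef_pos: [0.5357, 0.021, 0.2655]
ee_rot: [3.129, -0.001, -3.023]
force: [-6.5, -0.5, 4.1]
width: 0.0006
```

It has stalled at the corner stop at 6.5 N. I'll back off and go round to the -y side.

Call:
play_rows(targets=[[0,0,0,-0.03,-0.0035,0,0],[0,0,0,0.002,-0.03,0,0],[0,0,0,0.004,-0.03,0,0],[0,0,0,0.015,-0.008,0,0],[0,0,0,0.02,0.001,0,0],[0,0,0,0,0,0,0]])

```text
t: 5.5
eef_pos: [0.5526, -0.049, 0.2668]
ee_rot: [3.128, 0.009, -3.021]
force: [-0.8, -0.5, -0.9]
width: 0.0004
```

```bash
python3 - <<'E'
from h import *
O=np.array([.526,.020]);a=np.radians(6.75)
n="side"
im,d=grab_frame(n)
y,x=130,181
cv2.imwrite(f"pics/{n}3c.png",cv2.resize(im[y:y+120,x:x+140],None,fx=5,fy=5,interpolation=cv2.INTER_CUBIC))
s=get_state();p=s["eef_pos"];print(p,s["force"])
r=p[:2]-O;print(r@[np.cos(a),np.sin(a)],r@[-np.sin(a),np.cos(a)],)
E
```

```text
[ 0.55182845 -0.04899149  0.26681774] [0.7516682  0.37931079 0.34904731]
0.01754034081750134 -0.07154908062548232
```

View pics/side3c.png

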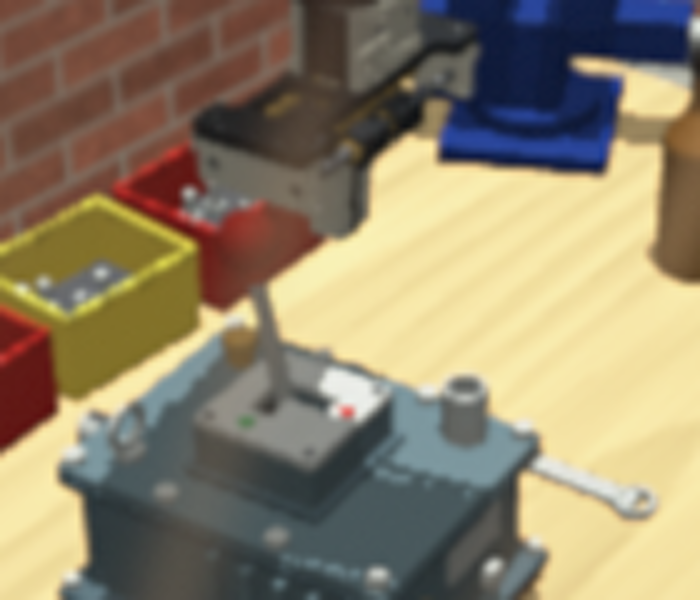

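The knob shows at crop (255,245) and is standing at the corner. I'll line up in x and then push along +y.

```bash
python3 - <<'E'
from h import *
print(proj("side",[.5588,.0239,.280]), (255/5+181,245/5+130))
E
```

```text
[230.84171135 178.74606776] (232.0, 179.0)
```

Call:
play_rows(targets=[[0,0,0,0.014,0.002,0,0],[0,0,0,-0.001,0.01,-0.001,0],[0,0,0,-0.001,0.01,0,0],[0,0,0,0,0,0,0]])

```text
t: 6.05
eef_pos: [0.5645, -0.0244, 0.2658]
ee_rot: [3.127, 0.01, -3.02]
force: [-0.7, -1.3, 0.8]
width: 0.0005
```

Call:
play_rows(targets=[[0,0,0,-0.001,0.008,0,0],[0,0,0,-0.001,0.008,0,0],[0,0,0,-0.001,0.008,0,0]])

```text
t: 6.42
eef_pos: [0.5614, -0.0001, 0.2668]
ee_rot: [3.129, 0.011, -3.02]
force: [0.7, -3.7, 1.0]
width: 0.0002
```

Call:
play_rows(targets=[[0,0,0,-0.001,0.008,-0.002,0],[0,0,0,-0.001,0.008,-0.002,0],[0,0,0,-0.001,0.008,-0.001,0]])

```text
t: 6.8
eef_pos: [0.5588, 0.0248, 0.2632]
ee_rot: [3.13, 0.014, -3.02]
force: [0.6, -3.0, 4.1]
width: 0.0004
```

Call:
play_rows(targets=[[0,0,0,-0.0005,0.005,-0.002,0],[0,0,0,-0.0005,0.004,-0.001,0]])

```text
t: 7.05
eef_pos: [0.5575, 0.0349, 0.2598]
ee_rot: [3.13, 0.013, -3.019]
force: [-0.1, -2.6, 4.0]
width: 0.0004
```

Call:
play_rows(targets=[[0,0,0,-0.0003,0.003,0,0],[0,0,0,-0.0003,0.002,0,0]])

```text
t: 7.3
eef_pos: [0.5564, 0.0403, 0.2589]
ee_rot: [3.13, 0.012, -3.019]
force: [0.9, -2.8, 0.9]
width: 0.0005
```

Call:
play_rows(targets=[[0,0,0,-0.0002,0.002,0,0],[0,0,0,-0.0002,0.002,0,0]])

```text
t: 7.55
eef_pos: [0.5557, 0.0434, 0.2584]
ee_rot: [3.132, 0.01, -3.02]
force: [2.8, -9.9, -0.5]
width: 0.0005
```

Call:
play_rows(targets=[[0,0,0,-0.0002,0.002,0,0],[0,0,0,-0.0002,0.002,0,0]])

```text
t: 7.8
eef_pos: [0.5555, 0.0441, 0.2583]
ee_rot: [3.137, 0.009, -3.021]
force: [3.3, -13.9, 0.3]
width: 0.0001
```

It has stalled at the lock stop. I'll retreat along -y, then rise and look.

Call:
play_rows(targets=[[0,0,0,0.002,-0.02,0,0],[0,0,0,0.004,-0.04,0,0],[0,0,0,0,-0.05,0.05,0],[0,0,0,-0.02,-0.06,0.05,0],[0,0,0,-0.03,-0.06,0,0],[0,0,0,-0.03,-0.06,0,0],[0,0,0,-0.02,-0.06,0,0],[0,0,0,0,0,0,0]])

```text
t: 8.8
eef_pos: [0.4676, -0.2819, 0.3418]
ee_rot: [3.13, 0.008, -3.018]
force: [0.6, 0.6, -0.3]
width: 0.0003
```

```bash
python3 - <<'E'
from h import *
O=np.array([.526,.020]);a=np.radians(6.75)
I={}
for n,c in(("side",(235,190)),("top",(240,180))):
    im,d=grab_frame(n);I[n]=im;cv2.imwrite(f"pics/{n}4.png",im)
    y,x=c[1]-60,c[0]-70
    cv2.imwrite(f"pics/{n}4c.png",cv2.resize(im[y:y+120,x:x+140],None,fx=5,fy=5,interpolation=cv2.INTER_CUBIC))
k=np.r_[O,0]+[.031*np.cos(a)-.057*np.sin(a),.031*np.sin(a)+.057*np.cos(a),.270]
u,v=proj("side",k),proj("top",k);print("expected",u,v,k)
A=knob(I["side"],u.astype(int),14);B=knob(I["top"],v.astype(int),15);print(A,B)
for i in(0,3):
    p,e=tri(A[i],B[i]);r=p[:2]-O;print(p,e,r@[np.cos(a),np.sin(a)],r@[-np.sin(a),np.cos(a)])
s=get_state();print(s["t"],s["eef_pos"],s["force"])
E
```

```text
expected [220.01501873 190.98396561] [228.08053919 163.82944995] [0.55008549 0.08024856 0.27      ]
((223.1923065185547, 185.1923065185547), 10.87336254119873, array([214, 176,  16,  21, 201], dtype=int32), array([221.50248756, 185.44278607])) ((229.06451416015625, 162.03225708007812), 7.139636516571045, array([222, 155,  14,  14, 144], dtype=int32), array([228.97916667, 161.86805556]))
[0.54761649 0.07345058 0.28822335] 0.0073212825408203435 0.027749099567383563 0.05053933871751849
[0.55006899 0.07504744 0.28664127] 0.0032911698649425933 0.0303722871227069 0.05183687258964161
8.9 [ 0.46883903 -0.27953985  0.3418853 ] [0.63504136 1.41065676 0.09412176]
```

View pics/side4c.png

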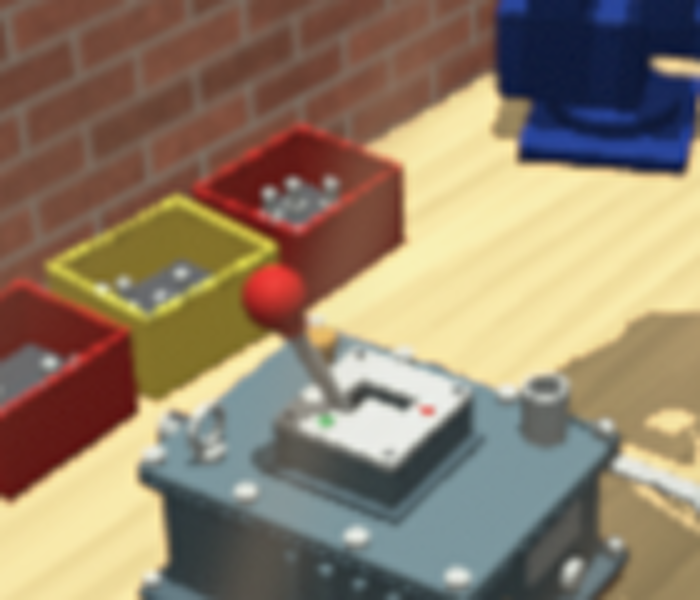

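View pics/top4c.png

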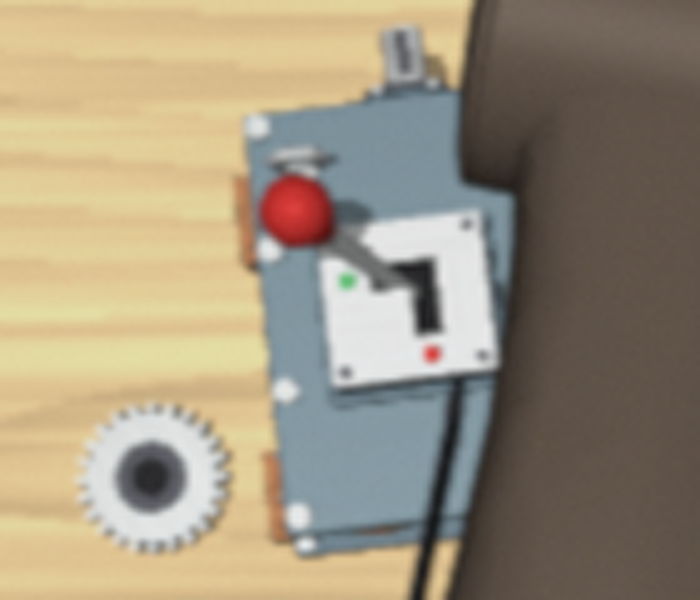

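```bash
python3 - <<'E'
from h import *
O=np.array([.526,.020]);a=np.radians(6.75)
S=cv2.imread("pics/side4.png")
c=S[165:215,195:250];cv2.imwrite("pics/s5.png",cv2.resize(c,None,fx=11,fy=11,interpolation=cv2.INTER_CUBIC))
R0=c[...,2].astype(int);print(R0[14:36,12:38:1])
for A in((219.4,189),(219.4,188)):
    p,e=tri(A,(228.98,161.87));r=p[:2]-O;print(p,e,r@[np.cos(a),np.sin(a)],r@[-np.sin(a),np.cos(a)])
for z in(.27,.275):
    p=onz("top",228.98,161.87,z);r=p[:2]-O;print(p,r@[np.cos(a),np.sin(a)],r@[-np.sin(a),np.cos(a)])
E
```

```text
[[132 132 132 131 131 130 129 132 140 160 187 208 186 137 109 105 105 105
  104 105 108 110 112 114 117 119]
 [132 131 132 131 131 130 133 142 158 177 180 173 153 124 108 106 106 105
  105 105 108 111 113 115 118 120]
 [132 131 131 131 133 146 165 184 196 191 161 133 125 116 107 105 106 107
  105 106 109 111 114 116 118 120]
 [131 132 132 137 151 185 211 202 181 160 141 144 150 143 129 116 109 106
  106 107 109 112 114 116 118 121]
 [129 134 146 162 176 189 189 169 149 149 172 204 214 209 187 160 132 114
  106 107 109 113 115 117 119 120]
 [133 150 171 177 163 155 146 142 162 193 220 232 235 233 226 207 176 142
  116 108 110 113 115 118 119 121]
 [170 174 168 152 133 129 133 155 192 221 231 236 237 236 232 224 206 176
  134 112 110 113 116 117 120 120]
 [198 167 140 125 123 127 139 173 205 223 230 234 237 235 229 223 211 188
  148 118 112 114 116 118 118 121]
 [168 141 123 122 127 130 144 178 203 216 223 228 231 229 223 215 204 186
  155 124 113 114 115 117 126 151]
 [136 130 126 128 129 131 143 171 191 203 212 219 221 218 211 203 191 176
  153 123 111 113 117 132 168 216]
 [129 129 
[... 945 characters left out ...]
 212 229 229 225 204 164]
 [129 129 130 130 129 128 130 142 156 181 225 241 248 239 196 138 108 103
  107 136 187 212 208 194 164 136]
 [129 129 129 128 128 130 149 194 228 238 247 248 244 223 173 135 116 107
  107 120 150 165 161 148 129 125]
 [129 129 127 129 143 166 200 236 247 249 247 235 208 166 140 129 124 111
  107 112 127 137 131 119 115 127]]
[0.55437552 0.07769334 0.27364869] 0.00028358677919499006 0.034959953923228836 0.05395825033646334
[0.5538959  0.0774644  0.27706278] 0.0009034629196132794 0.034456756849498546 0.05378726929794321
[0.55504649 0.07805193 0.27      ] 0.03566842470385108 0.05423549353454754
[0.55396437 0.07744392 0.275     ] 0.03452234027997876 0.05375888833815587
```

View pics/s5.png

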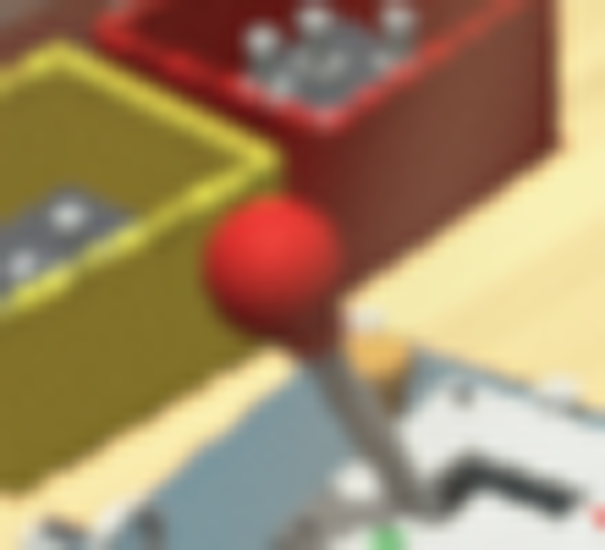

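```bash
python3 - <<'E'
from station import *
print(job_done())
E
```

```text
the job is handed in; nothing more can be done
None
```

The selector lever is in the neutral lock at the green-dot end, and the job was handed in at about 9 s of the 38 s allowed.

**What I did:** With the fingers shut, I pushed the knob along the long leg until it stalled at the corner stop, at about 6.5 N. I then backed off, went round to the -y side and pushed it along the short leg. It stalled at the lock stop at about 14 N, after moving at about 3 N. I finished by moving the gripper clear; the tools and parts were not touched.

**Last checks:**
- **Lever position:** the shaft sits in the slot beside the green dot, and the lever stayed put after release. Across both views, the knob moved about 56 mm sideways against the 57 mm expected.
- **Disagreement in position:** in my gearbox frame the knob came out at about x 35, y 54, z 274 mm, against the nominal 31, 57, 270. I put this down to a few mm of error in where I placed the gearbox origin, because the starting knob position showed the same y offset (-2 mm).
- **Failed detection:** the automatic knob detection in the last side view merged with the red parts box. I read that knob centre from the picture by eye instead.

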